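# Turn the cover plate over in its checking rest

### The job

Two cover plates lean in V-shaped checking rests on the storeroom's packing bench, each showing its plain front. Flip the plate with the round opening over in its own rest, so that it leans on the opposite arm of the V with its gasket side facing up, and let go of it. Leave the plate with the square opening as it is.

Things in the scene. Friction and masses are not known exactly. Their poses are not given: they have to be found in the camera images.
- round_plate: loose flat aluminium plate 150 x 110 x 8 mm, ~0.3 kg, with a round 56 mm opening. Origin: its centre. z: out of the plain front (four dark screw holes); the back (-z) has a black gasket. x: along the 150 mm, from upper edge (-75) to lower edge (+75), which stands loose in the groove; y: along the 110 mm. Starts front up on the rest's -x arm; must end on the +x arm as the mirror image, z 130 deg from vertical.
- upper_edge (a point): middle of the round-opening plate's upper edge (mid-thickness). Starts 148 mm above the bench and 94 mm to -x of the groove in the rest's axes; ends 94 mm to +x, 148 mm up. The upper 65 mm of the plate stand free above the arm; guided from above, this edge swings over the top on an arc of radius 151 mm about the groove.
- rest: plywood V rest under the round-opening plate, fixed. Origin: centre of its underside, on the bench; z up. The groove runs along y at x = 0, 30 mm up. Two arms, 118 mm wide, 85 mm along the slope, lean 40 deg from vertical to -x and +x; inner tops 95 mm up, 55 mm from the groove. Base 150 (x) x 134 (y) x 12 mm; end cheeks at y = +-63 mm, 68 mm high. The other plate has a like rest.
- square_plate: loose aluminium plate of the same size and axes, but with a square 52 mm opening; origin at its centre. It stands in the same way in the second rest and is not to be moved.
Not all that is in view belongs to the job. What is shaped like the round_plate but green or red is not meant.

How it is judged:
By the outcome, as a careful person would: the job done as asked, in the order asked, and still so for the second after the job is handed in, with the robot touching nothing.
It also fails if it takes over 35 s, if anything falls off the work surface, if the arm or the gripper's body presses on something with over 40 N, if the wrist force passes 120 N, or if a joint passes its speed limit or range.

### The arm

A 6-joint arm with a two-finger parallel gripper is mounted at the origin on the work surface. World frame = base frame: x ahead of the robot, y to its left, z up, the work surface at z = 0. Lengths are in m, angles in rad, forces in N, time in s.
With the tool pointing down it reaches from about 0.35 to 0.975 m from the base axis. Payload 4.9 kg.
Tool frame: the origin (TCP) lies at the very end of the fingers, on their centre line; the grasp point (between the pads) lies 19 mm behind it (manip.hold_point_z is the distance from the TCP to the grasp point, in m); z points along the fingers, y is the direction in which the jaws open and shut (so a half turn about z gives the same grasp; the last joint's range is limited). The gripper opens to 85 mm and grips with 20 to 120 N. Pads are 22 mm wide; open, the fingers measure 114 mm over their backs; the gripper's body (76 mm by 85 mm) begins 54 mm behind the grasp point. The pads swing forward as they close: fully open they stand 13 mm farther back than shut.
Start: joints at [-1.29, 0.053, 1.613, -0, 1.476, -0.119], TCP at [0.243, -0.576, 0.231] pointing down, gripper open.
Joint ranges: [-3.01, 3.01], [-1.01, 2.22], [0.06, 2.58], [-1.02, 4.17], [0.09, 2.62], [-3.14, 3.14]. Speed limits (rad/s): [2.57, 2.57, 3.14, 3.14, 3.14, 3.14].

### API

Orientations are given as a unit quaternion [w, x, y, z].
In Python, from plant import monitor, grab_frame, camera_params, ticket, manip gives the robot as it stands.
- The arm moves only by the tool play_rows, never from a script. Its argument "commands" is a list of rows, each an object of numbers: "dx", "dy", "dz": the shift along the tool's x, y, z in cm; "rx", "ry", "rz": the turn, a rotation vector about the tool's x, y, z in rad; "claw": the closure, from 0 (fully open) to 1 (shut). In form: [{"dx": .., "dy": .., "dz": .., "rx": .., "ry": .., "rz": .., "claw": ..}, ...]. A call has 1 to 5 rows; each row is the pose to reach, as a shift and turn from the pose measured when the call began, along the tool's axes at that moment; what a row does not reach only later rows make up. A row lasts 1/10 s, in which the tool goes at most 50 mm and 8.59 degrees, less where a joint would pass 70% of its speed; a pose out of reach is approached as far as the arm can. A call with a gripper value outside its range is refused whole. The fingers move at their own pace and stop on an object; the grip force is fixed at half the most. Time passes only in rows, so rows that repeat a pose let the fingers close. It gives the time, the measured TCP pose, the force and the opening at its end, in the units of the state.
- monitor.state(): the state, without advancing time (a new reading comes with each control period).
- grab_frame(name): name is "scene" or "top"; returns the picture (480x640x3 uint8, blue, green, red); there is no depth.
- camera_params(name): a dict with "fx", "fy", "cx", "cy" (pixels), "k1" (the pictures are not rectified: a ray, as slopes to the right and down, at radius r is drawn at 1 + k1 r^2 times it, then the intrinsics apply), "rvec" (rotation vector, rad) and "tvec" (3), from world to camera coordinates, as OpenCV has them. Camera axes: x right, y down, z forward; pixel columns grow to the right and rows downward; lengths in m; the calibration is good to about 2 mm. A picture is of the moment at which its call begins. camera_params takes no time and is no camera call.
- ticket.job_done(): hands the job in, once; it reports no verdict.
The state is a dict: "time": time; "joint_pos": joint angles; "joint_vel": joint speeds; "joint_efforts": joint torques, N m; "tool_pos": TCP position; "tool_rot": TCP orientation; "contact_force": force on the tool from outside, world axes, zero at the start; "ft_torque": the same for the moment, N m; "gripper_width": opening from 0.0 (shut) to 1.0 (fully open).
Only numpy, scipy, OpenCV 4.12 (cv2) and the standard library are available. Lean on these libraries where they do the work, as an engineer would, in place of code of your own. Each camera call takes 0.05 s, during which the arm holds its last target.

## Working session

There is one attempt and no reset: what is moved stays moved. The work goes in short steps, Python scripts to look and compute and a tool call to move; the robot and the scene stay as the last step left them, time stands still between calls to the robot, and variables do not carry over. Pictures are saved under pics/ and viewed, and the job is handed in when it is done.

Besides the shell and the picture viewer there is one more tool, called after "Request:" by a JSON object that holds its "method" and its "body". play_rows: Moves the arm, as the interface text tells. Its arguments: {"type":"object","properties":{"commands":{"type":"array"}},"required":["commands"]}

```bash
ls; mkdir -p pics; python3 - <<'E'
from plant import monitor, grab_frame, camera_params, ticket, manip
import cv2
s=monitor.state();print(s)
for n in("scene","top"):
    print(n,camera_params(n)); cv2.imwrite(f"pics/{n}0.png",grab_frame(n))
print(manip.hold_point_z,[a for a in dir(manip) if a[0]!='_'])
E
```

```text
pics
{'time': 0.0, 'joint_pos': array([-1.28999365e+00,  5.33536778e-02,  1.61428126e+00, -1.55304230e-05,
        1.47601649e+00, -1.19011184e-01]), 'joint_vel': array([-0.00037606, -0.00080078,  0.00067848,  0.00035783,  0.00112629,
       -0.00014705]), 'joint_efforts': array([ 3.29103903e-03, -3.93671143e+01, -3.70175958e+01,  1.94202189e-04,
        6.95652081e-03,  7.03009661e-06]), 'tool_pos': array([ 0.24309547, -0.57511016,  0.23007261]), 'tool_rot': array([-1.02539495e-03,  9.80084396e-01,  1.98578741e-01, -9.08864718e-05]), 'contact_force': array([-0.12306654,  1.07230713, -0.51880184]), 'ft_torque': array([0.00591367, 0.04666731, 0.01439371]), 'gripper_width': 1.0012250948952814}
scene {'fx': 581.157366115332, 'fy': 581.157366115332, 'cx': 314.5947089804257, 'cy': 232.15694666430824, 'k1': 0.021077540752814778, 'rvec': array([ 1.07294292,  2.30288739, -1.12371245]), 'tvec': array([ 0.34091618, -0.1561568 ,  1.51597523])}
top {'fx': 536.7931446213989, 'fy': 536.7931446213989, 'cx': 315.4313270042014, 'cy': 234.86756363719593, 'k1': -0.10519105828987546, 'rvec': array([ 2.17771803, -2.17867407,  0.10447639]), 'tvec': array([0.01088583, 0.56657854, 1.17018454])}
0.0187 ['IKError', 'hold_point_z']
```

View pics/scene0.png

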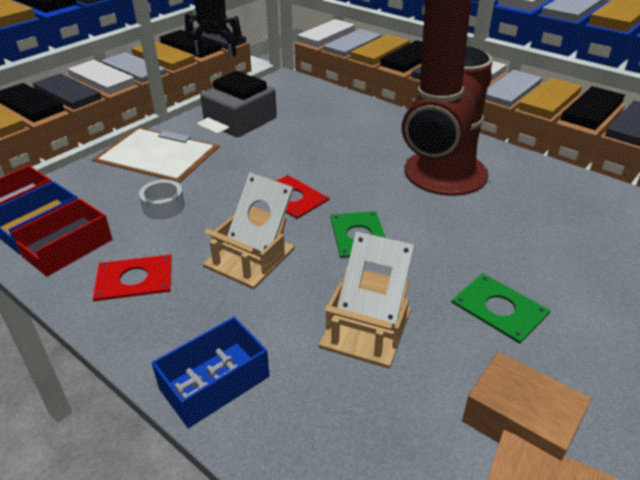

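View pics/top0.png

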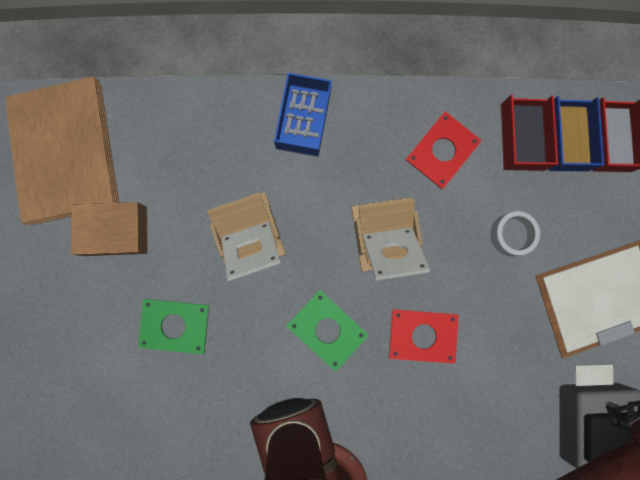

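The candidates are two grey plates, scene (262,213) with a round opening and scene (378,275) with a square one. The red and green flat plates are decoys. Next I'll enlarge the crops to confirm.

```bash
cat > h.py <<'E'
import numpy as np, cv2
from plant import monitor, grab_frame, camera_params, ticket, manip
from scipy.spatial.transform import Rotation as R
def cam(n):
    p=camera_params(n);K=np.array([[p['fx'],0,p['cx']],[0,p['fy'],p['cy']],[0,0,1]])
    return K,np.array([p['k1'],0,0,0.]),cv2.Rodrigues(p['rvec'])[0],np.array(p['tvec']),p['rvec']
def proj(n,P):
    K,d,Rm,t,rv=cam(n);return cv2.projectPoints(np.array(P,float).reshape(-1,3),rv,t,K,d)[0].reshape(-1,2)
def ray(n,uv):
    K,d,Rm,t,_=cam(n);u=cv2.undistortPoints(np.array(uv,float).reshape(-1,1,2),K,d).reshape(-1,2)
    D=np.c_[u,np.ones(len(u))]@Rm;return -Rm.T@t,D/np.linalg.norm(D,axis=1)[:,None]
def onz(n,uv,z):
    c,D=ray(n,uv);return c+D*((z-c[2])/D[:,2])[:,None]
def tri(a,b):
    c1,D1=ray('scene',a);c2,D2=ray('top',b);o=[]
    for d,e in zip(D1,D2):
        s=np.linalg.lstsq(np.c_[d,-e],c2-c1,rcond=None)[0];p,q=c1+s[0]*d,c2+s[1]*e
        o.append(np.r_[(p+q)/2,np.linalg.norm(p-q)])
    return np.array(o)
E
python3 - <<'E'
import cv2,numpy as np
s=cv2.imread('pics/scene0.png');t=cv2.imread('pics/top0.png')
a=cv2.resize(s[165:295,195:305],None,fx=4,fy=4,interpolation=cv2.INTER_CUBIC)
b=cv2.resize(t[190:290,345:440],None,fx=4,fy=4,interpolation=cv2.INTER_CUBIC)
c=np.zeros((520,a.shape[1]+b.shape[1],3),np.uint8);c[:a.shape[0],:a.shape[1]]=a;c[:b.shape[0],a.shape[1]:]=b
cv2.imwrite('pics/crop1.png',c)
from h import *
print(proj('scene',[[.0,0,0]]),onz('top',[[395,253],[250,250]],.1))
print(proj('scene',onz('top',[[395,253],[250,250]],.1)))
E
```

```text
[[445.4553228  172.21618773]] [[ 0.52180913 -0.1550767   0.1       ]
 [ 0.52821211  0.14750504  0.1       ]]
[[259.74624432 209.39505116]
 [375.56488543 272.98163188]]
```

View pics/crop1.png

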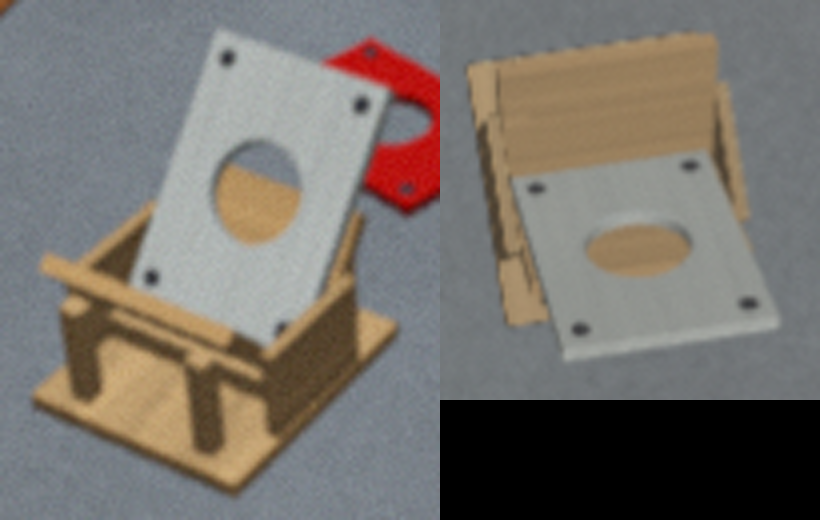

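Scene (262,213) / top (395,253) is the round-opening aluminium plate with its front up. Next I'll triangulate its screw holes and opening.

```bash
python3 - <<'E'
from h import *
s=cv2.imread('pics/scene0.png');t=cv2.imread('pics/top0.png')
def hole(im,g,r=5):
    g0=cv2.cvtColor(im,cv2.COLOR_BGR2GRAY).astype(float);x,y=map(int,np.round(g))
    w=g0[y-r:y+r+1,x-r:x+r+1];yy,xx=np.mgrid[y-r:y+r+1,x-r:x+r+1]
    m=np.clip(np.percentile(w,60)-25-w,0,None)*(np.hypot(xx-x,yy-y)<3.6)
    return (m*xx).sum()/m.sum(),(m*yy).sum()/m.sum()
S=[hole(s,g) for g in [(251.6,179.1),(284.9,190.9),(232.4,233.9)]]
T=[hole(t,g) for g in [(368.6,236.6),(407.1,231.1),(379.6,272.1),(421.6,265.4)]]
print(np.round(S,1),np.round(T,1))
# scene UL,UR = upper holes; try both
for a in ([2,3,0],[3,2,1]):
    P=tri(S,[T[i] for i in a]);print(np.round(P,4), np.linalg.norm(P[0,:3]-P[1,:3]),np.linalg.norm(P[0,:3]-P[2,:3]))
# base corners of rest, scene
a=[(197/1*0+ (395/4+195), 325/4+165),(233/4+195,492/4+165),(35/4+195,400/4+165)]
print(np.round(onz('scene',a,0.012),4))
E
```

```text
[[251.4 179.1]
 [284.9 190.8]
 [232.4 234. ]] [[368.5 236.7]
 [407.  231. ]
 [379.6 272. ]
 [421.7 265.4]]
[[ 0.5052 -0.1389  0.1721  0.0703]
 [ 0.4731 -0.1765  0.1201  0.0738]
 [ 0.5819 -0.1265  0.0828  0.069 ]] 0.07175050237577585 0.11830375124420398
[[ 4.945e-01 -2.025e-01  1.423e-01  4.000e-04]
 [ 4.818e-01 -1.174e-01  1.423e-01  9.000e-04]
 [ 5.733e-01 -1.906e-01  4.740e-02  4.000e-04]] 0.08604797658267141 0.12389133910624686
[[ 0.489  -0.092   0.012 ]
 [ 0.6383 -0.0668  0.012 ]
 [ 0.6553 -0.1958  0.012 ]]
```

```bash
cat >> h.py <<'E'
YAW=0.148
G=np.array([0.570,-0.1477,0.030]); XR=np.array([np.cos(YAW),np.sin(YAW),0]); ZR=np.array([0,0,1.])
def pose(th,d=.025,phi=None,back=0.,lift=0.):
    """th plate tilt deg (+ to rest +x); tool tilt phi; TCP depth d past upper edge"""
    phi=th/2 if phi is None else phi
    t,f=np.deg2rad([th,phi]); r=np.sin(t)*XR+np.cos(t)*ZR; u=np.sin(f)*XR+np.cos(f)*ZR
    c=G+.151*r-(d/2)*r              # plate mid-plane halfway down the engaged depth
    p=c-u*(d/2)+u*back+lift*ZR
    z=-u; y=np.cos(f)*XR-np.sin(f)*ZR; x=np.cross(y,z)
    return p,np.c_[x,y,z]
def rows(poses,claw):
    s=monitor.state();q=s['tool_rot'];R0=R.from_quat([q[1],q[2],q[3],q[0]]);p0=s['tool_pos']
    for p,M in poses:
        d=R0.inv().apply(p-p0)*100;r=(R0.inv()*R.from_matrix(M)).as_rotvec()
        print('{"dx":%.2f,"dy":%.2f,"dz":%.2f,"rx":%.3f,"ry":%.3f,"rz":%.3f,"claw":%s}'%(*d,*r,claw))
def st():
    s=monitor.state();print(s['time'],s['tool_pos'].round(4),s['contact_force'].round(1),s['gripper_width'],s['joint_pos'].round(2))
E
python3 - <<'E'
from h import *
p,M=pose(-40,back=.09);print(p,M);rows([(p,M)],.6)
E
```

```text
[ 0.45573036 -0.16473648  0.20892333] [[-0.14746029  0.92941988  0.33828117]
 [ 0.98906798  0.13856735  0.05043439]
 [ 0.          0.34202014 -0.93969262]]
{"dx":35.56,"dy":-29.53,"dz":2.19,"rx":-0.298,"ry":0.229,"rz":-1.305,"claw":0.6}
```

Request:
{"method": "play_rows", "body": {"commands": [{"dx": 35.6,"dy": -29.5,"dz": 2.2,"rx": -0.298,"ry": 0.229,"rz": -1.305,"claw": 0.6},{"dx": 35.6,"dy": -29.5,"dz": 2.2,"rx": -0.298,"ry": 0.229,"rz": -1.305,"claw": 0.6},{"dx": 35.6,"dy": -29.5,"dz": 2.2,"rx": -0.298,"ry": 0.229,"rz": -1.305,"claw": 0.6},{"dx": 35.6,"dy": -29.5,"dz": 2.2,"rx": -0.298,"ry": 0.229,"rz": -1.305,"claw": 0.6},{"dx": 35.6,"dy": -29.5,"dz": 2.2,"rx": -0.298,"ry": 0.229,"rz": -1.305,"claw": 0.6}]}}

```text
time: 0.6
tool_pos: [0.3586, -0.3519, 0.2185]
tool_rot: [0.066, 0.841, 0.532, 0.077]
contact_force: [0.2, 0.8, 2.4]
gripper_width: 0.4
```

```bash
python3 - <<'E'
from h import *
st();rows([pose(-40,back=.09)],.6)
E
```

```text
0.6 [ 0.3586 -0.3519  0.2185] [0.2 0.8 2.4] 0.40041455212626104 [-1.01 -0.35  2.01  0.16  1.36 -0.59]
{"dx":20.97,"dy":0.45,"dz":2.34,"rx":-0.132,"ry":0.101,"rz":-0.579,"claw":0.6}
```

Request:
{"method": "play_rows", "body": {"commands": [{"dx": 21.0,"dy": 0.45,"dz": 2.3,"rx": -0.132,"ry": 0.101,"rz": -0.579,"claw": 0.6},{"dx": 21.0,"dy": 0.45,"dz": 2.3,"rx": -0.132,"ry": 0.101,"rz": -0.579,"claw": 0.6},{"dx": 21.0,"dy": 0.45,"dz": 2.3,"rx": -0.132,"ry": 0.101,"rz": -0.579,"claw": 0.6},{"dx": 21.0,"dy": 0.45,"dz": 2.3,"rx": -0.132,"ry": 0.101,"rz": -0.579,"claw": 0.6},{"dx": 21.0,"dy": 0.45,"dz": 2.3,"rx": -0.132,"ry": 0.101,"rz": -0.579,"claw": 0.6}]}}

```text
time: 1.1
tool_pos: [0.4559, -0.1608, 0.2081]
tool_rot: [0.113, 0.641, 0.748, 0.132]
contact_force: [-0.0, -0.0, 0.4]
gripper_width: 0.402
```

```bash
python3 - <<'E'
from h import *
st();rows([pose(-40,back=.09),pose(-40,back=.05)],.6)
s=grab_frame('scene');t=grab_frame('top')
p,M=pose(-40,back=.09)
print(proj('scene',[p]),proj('top',[p]))
a=cv2.resize(s[100:300,180:330],None,fx=2.6,fy=2.6);b=cv2.resize(t[190:390,330:480],None,fx=2.6,fy=2.6)
cv2.imwrite('pics/pre1.png',np.hstack([a,b]))
E
```

```text
1.1 [ 0.4559 -0.1608  0.2081] [-0.  -0.   0.4] 0.4024032306393944 [-0.64 -0.5   2.15  0.26  1.26 -0.84]
{"dx":-0.38,"dy":-0.05,"dz":-0.10,"rx":0.000,"ry":-0.003,"rz":0.006,"claw":0.6}
{"dx":-0.40,"dy":-0.05,"dz":3.90,"rx":0.000,"ry":-0.003,"rz":0.006,"claw":0.6}
[[275.41503869 150.34016119]] [[409.41939645 284.86009005]]
```

View pics/pre1.png

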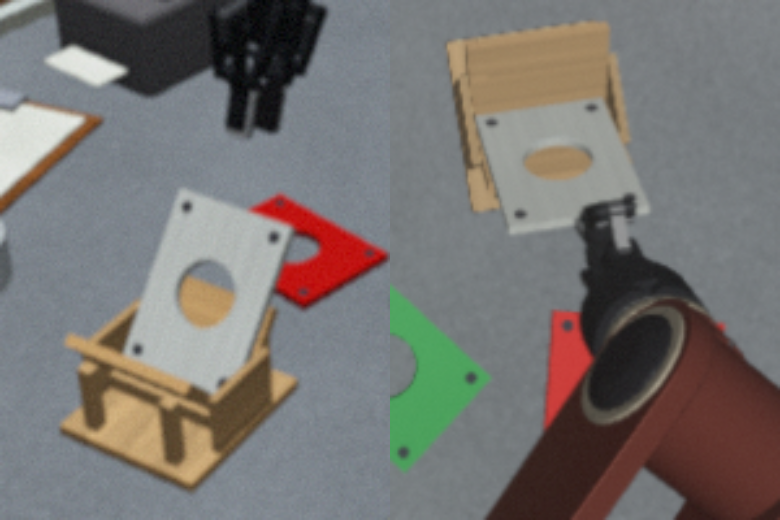

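The left half (scene) shows the fingertips at about (275,150), which is where my pose projects, above the plate's upper edge. The right half (top) shows the fingers in line with the plate. Next I'll slide the open fingers over the edge.

Request:
{"method": "play_rows", "body": {"commands": [{"dx": -0.4,"dy": -0.05,"dz": 2.0,"rz": 0.006,"claw": 0.6},{"dx": -0.4,"dy": -0.05,"dz": 4.0,"rz": 0.006,"claw": 0.6},{"dx": -0.4,"dy": -0.05,"dz": 5.0,"rz": 0.006,"claw": 0.6},{"dx": -0.4,"dy": -0.05,"dz": 6.0,"rz": 0.006,"claw": 0.6},{"dx": -0.4,"dy": -0.05,"dz": 6.0,"rz": 0.006,"claw": 0.6}]}}

```text
invalid input
```

```bash
python3 - <<'E'
from h import *
st();rows([pose(-40,back=.0)],.6)
s=grab_frame('scene');t=grab_frame('top')
a=cv2.resize(s[140:270,210:307],None,fx=4,fy=4);b=cv2.resize(t[190:320,350:447],None,fx=4,fy=4)
cv2.imwrite('pics/pre2.png',np.hstack([a,b]))
E
```

```text
1.2 [ 0.4558 -0.1625  0.2086] [ 0.3  0.2 -0.1] 0.39890548500059303 [-0.64 -0.5   2.15  0.26  1.26 -0.84]
{"dx":-0.24,"dy":-0.02,"dz":8.95,"rx":-0.001,"ry":-0.002,"rz":0.003,"claw":0.6}
```

View pics/pre2.png

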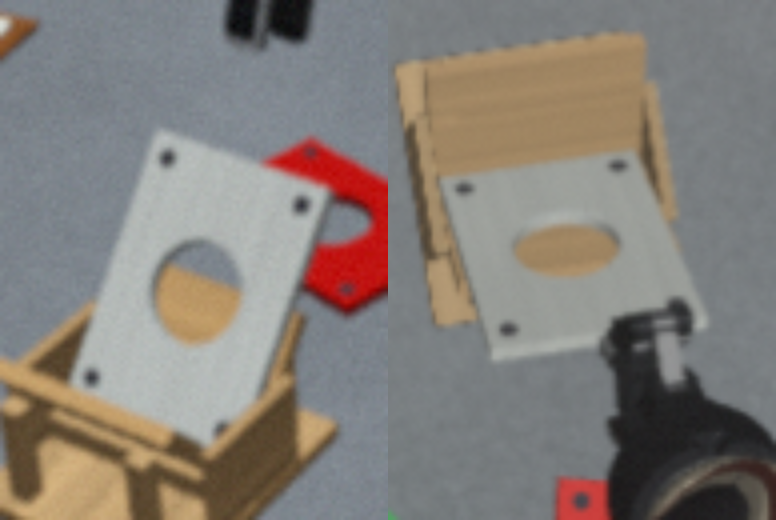

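The call was refused because some fields were left out, so the arm did not move. I'll resend it with every field filled in.

Request:
{"method": "play_rows", "body": {"commands": [{"dx": -0.2,"dy": 0.0,"dz": 2.0,"rx": 0,"ry": 0,"rz": 0,"claw": 0.6},{"dx": -0.2,"dy": 0.0,"dz": 4.0,"rx": 0,"ry": 0,"rz": 0,"claw": 0.6},{"dx": -0.2,"dy": 0.0,"dz": 5.0,"rx": 0,"ry": 0,"rz": 0,"claw": 0.6},{"dx": -0.2,"dy": 0.0,"dz": 6.0,"rx": 0,"ry": 0,"rz": 0,"claw": 0.6},{"dx": -0.2,"dy": 0.0,"dz": 6.0,"rx": 0,"ry": 0,"rz": 0,"claw": 0.6}]}}

```text
time: 1.8
tool_pos: [0.4755, -0.1637, 0.1513]
tool_rot: [0.112, 0.643, 0.746, 0.131]
contact_force: [-0.5, -0.4, -0.5]
gripper_width: 0.4
```

```bash
python3 - <<'E'
from h import *
st();rows([pose(-40,back=.0)],.6)
s=grab_frame('scene');t=grab_frame('top')
a=cv2.resize(s[140:270,210:307],None,fx=4,fy=4);b=cv2.resize(t[190:320,350:447],None,fx=4,fy=4)
cv2.imwrite('pics/pre3.png',np.hstack([a,b]))
E
```

```text
1.8 [ 0.4755 -0.1637  0.1513] [-0.5 -0.4 -0.5] 0.3997229715811425 [-0.61 -0.39  2.17  0.26  1.12 -0.85]
{"dx":0.19,"dy":0.12,"dz":2.91,"rx":-0.002,"ry":-0.001,"rz":-0.001,"claw":0.6}
```

View pics/pre3.png

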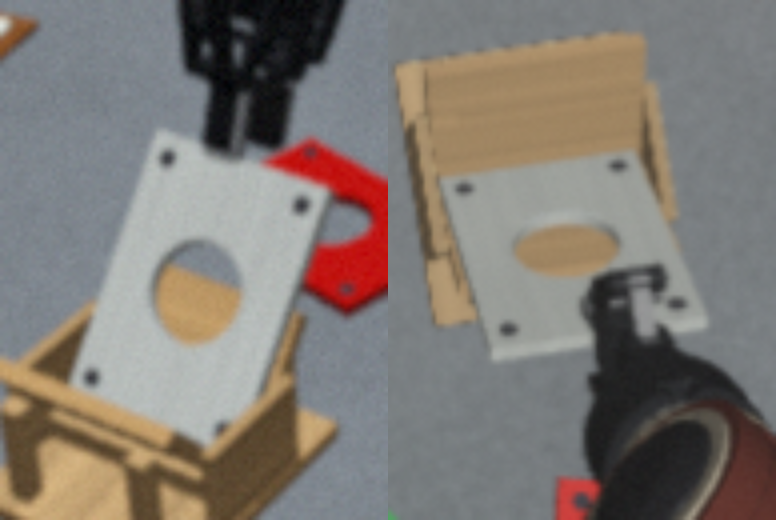

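The fingertips are just above the middle of the upper edge, with one finger on each side. I'll carry on down.

Request:
{"method": "play_rows", "body": {"commands": [{"dx": 0.2,"dy": 0.1,"dz": 1.0,"rx": 0,"ry": 0,"rz": 0,"claw": 0.6},{"dx": 0.2,"dy": 0.1,"dz": 2.0,"rx": 0,"ry": 0,"rz": 0,"claw": 0.6},{"dx": 0.2,"dy": 0.1,"dz": 2.9,"rx": 0,"ry": 0,"rz": 0,"claw": 0.6},{"dx": 0.2,"dy": 0.1,"dz": 2.9,"rx": 0,"ry": 0,"rz": 0,"claw": 0.6}]}}

```text
time: 2.3
tool_pos: [0.4859, -0.1596, 0.124]
tool_rot: [0.112, 0.643, 0.746, 0.131]
contact_force: [-0.7, -0.1, -0.4]
gripper_width: 0.4
```

```bash
python3 - <<'E'
from h import *
st();rows([pose(t) for t in (-40,-37,-34,-31,-27,-23)],.65)
s=grab_frame('scene');t=grab_frame('top')
a=cv2.resize(s[140:270,210:307],None,fx=4,fy=4);b=cv2.resize(t[190:320,350:447],None,fx=4,fy=4)
cv2.imwrite('pics/pre4.png',np.hstack([a,b]))
E
```

```text
2.3 [ 0.4859 -0.1596  0.124 ] [-0.7 -0.1 -0.4] 0.39958239639757387 [-0.59 -0.33  2.17  0.27  1.06 -0.84]
{"dx":-0.06,"dy":0.03,"dz":-0.03,"rx":-0.003,"ry":-0.002,"rz":-0.000,"claw":0.65}
{"dx":-0.06,"dy":0.68,"dz":-0.26,"rx":0.023,"ry":-0.002,"rz":-0.000,"claw":0.65}
{"dx":-0.06,"dy":1.35,"dz":-0.46,"rx":0.049,"ry":-0.002,"rz":-0.000,"claw":0.65}
{"dx":-0.06,"dy":2.02,"dz":-0.62,"rx":0.076,"ry":-0.002,"rz":-0.000,"claw":0.65}
{"dx":-0.06,"dy":2.93,"dz":-0.78,"rx":0.110,"ry":-0.002,"rz":-0.000,"claw":0.65}
{"dx":-0.06,"dy":3.85,"dz":-0.87,"rx":0.145,"ry":-0.002,"rz":-0.000,"claw":0.65}
```

View pics/pre4.png

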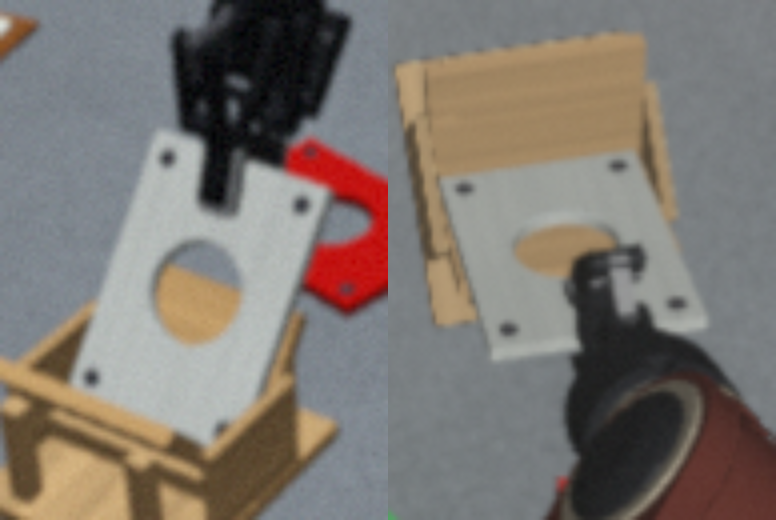

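The plate's upper edge is between the fingers, with one in front and one hidden behind, and there is no contact force. I'll start the swing.

Request:
{"method": "play_rows", "body": {"commands": [{"dx": -0.05,"dy": 0.7,"dz": -0.25,"rx": 0.023,"ry": 0,"rz": 0,"claw": 0.65},{"dx": -0.05,"dy": 1.35,"dz": -0.45,"rx": 0.049,"ry": 0,"rz": 0,"claw": 0.65},{"dx": -0.05,"dy": 2.0,"dz": -0.6,"rx": 0.076,"ry": 0,"rz": 0,"claw": 0.65},{"dx": -0.05,"dy": 2.9,"dz": -0.8,"rx": 0.11,"ry": 0,"rz": 0,"claw": 0.65},{"dx": -0.05,"dy": 3.85,"dz": -0.87,"rx": 0.145,"ry": 0,"rz": 0,"claw": 0.65}]}}

```text
time: 2.9
tool_pos: [0.5204, -0.156, 0.1481]
tool_rot: [0.066, 0.65, 0.754, 0.076]
contact_force: [-1.4, -0.5, 0.2]
gripper_width: 0.35
```

```bash
python3 - <<'E'
from h import *
st();rows([pose(t) for t in (-23,-19,-15,-11,-7,-4)],.65)
s=grab_frame('scene');t=grab_frame('top')
a=cv2.resize(s[140:270,210:307],None,fx=4,fy=4);b=cv2.resize(t[190:320,350:447],None,fx=4,fy=4)
cv2.imwrite('pics/sw1.png',np.hstack([a,b]))
E
```

```text
2.9 [ 0.5204 -0.156   0.1481] [-1.4 -0.5  0.2] 0.34991216045421647 [-0.49 -0.2   2.    0.13  1.18 -0.68]
{"dx":0.09,"dy":-0.19,"dz":0.25,"rx":0.001,"ry":0.001,"rz":0.000,"claw":0.65}
{"dx":0.09,"dy":0.72,"dz":0.10,"rx":0.036,"ry":0.001,"rz":0.000,"claw":0.65}
{"dx":0.09,"dy":1.64,"dz":0.00,"rx":0.071,"ry":0.001,"rz":0.000,"claw":0.65}
{"dx":0.09,"dy":2.56,"dz":-0.03,"rx":0.105,"ry":0.001,"rz":0.000,"claw":0.65}
{"dx":0.09,"dy":3.49,"dz":0.01,"rx":0.140,"ry":0.001,"rz":0.000,"claw":0.65}
{"dx":0.09,"dy":4.17,"dz":0.08,"rx":0.167,"ry":0.001,"rz":0.000,"claw":0.65}
```

View pics/sw1.png

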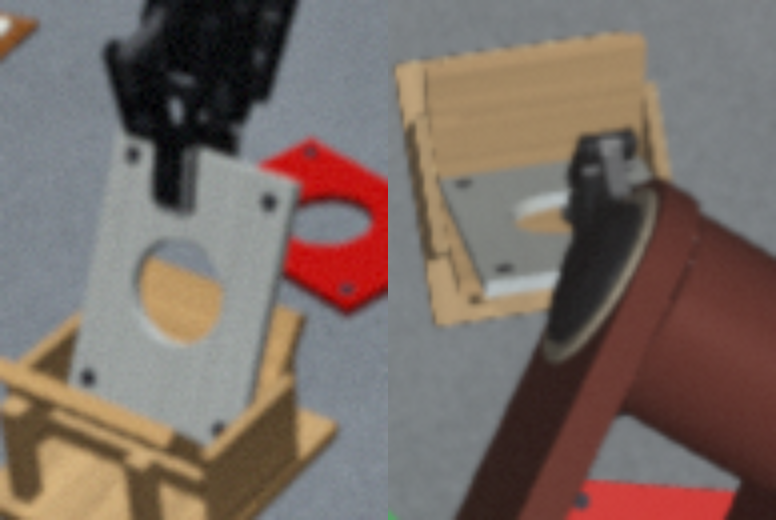

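The plate is swinging with its lower edge still in the groove, and the force is about 1.5 N. I'll continue.

Request:
{"method": "play_rows", "body": {"commands": [{"dx": 0.1,"dy": 0.7,"dz": 0.1,"rx": 0.036,"ry": 0,"rz": 0,"claw": 0.65},{"dx": 0.1,"dy": 1.6,"dz": 0.0,"rx": 0.071,"ry": 0,"rz": 0,"claw": 0.65},{"dx": 0.1,"dy": 2.4,"dz": 0.0,"rx": 0.1,"ry": 0,"rz": 0,"claw": 0.65},{"dx": 0.1,"dy": 3.0,"dz": 0.0,"rx": 0.125,"ry": 0,"rz": 0,"claw": 0.65},{"dx": 0.1,"dy": 3.5,"dz": 0.0,"rx": 0.14,"ry": 0,"rz": 0,"claw": 0.65}]}}

```text
time: 3.5
tool_pos: [0.556, -0.1499, 0.1562]
tool_rot: [0.022, 0.652, 0.758, 0.024]
contact_force: [-1.0, -0.8, 1.0]
gripper_width: 0.349
```

```bash
python3 - <<'E'
from h import *
st();rows([pose(t) for t in (-7,-4,-1,2,5,8,11)],.65)
s=grab_frame('scene')
a=cv2.resize(s[140:270,210:307],None,fx=4,fy=4)
cv2.imwrite('pics/sw2.png',a)
E
```

```text
3.5 [ 0.556  -0.1499  0.1562] [-1.  -0.8  1. ] 0.34871979175505174 [-0.41 -0.04  1.84  0.03  1.29 -0.57]
{"dx":0.01,"dy":-0.21,"dz":0.11,"rx":0.003,"ry":0.002,"rz":0.002,"claw":0.65}
{"dx":0.01,"dy":0.49,"dz":0.08,"rx":0.029,"ry":0.002,"rz":0.002,"claw":0.65}
{"dx":0.01,"dy":1.18,"dz":0.10,"rx":0.055,"ry":0.002,"rz":0.002,"claw":0.65}
{"dx":0.01,"dy":1.87,"dz":0.15,"rx":0.081,"ry":0.002,"rz":0.002,"claw":0.65}
{"dx":0.00,"dy":2.56,"dz":0.23,"rx":0.108,"ry":0.002,"rz":0.002,"claw":0.65}
{"dx":0.00,"dy":3.24,"dz":0.36,"rx":0.134,"ry":0.002,"rz":0.002,"claw":0.65}
{"dx":0.00,"dy":3.91,"dz":0.52,"rx":0.160,"ry":0.002,"rz":0.002,"claw":0.65}
```

View pics/sw2.png

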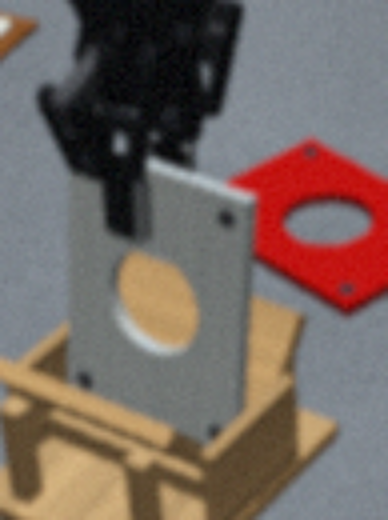

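Near vertical now, with the lower edge still in the groove. I'll take it over the top slowly.

Request:
{"method": "play_rows", "body": {"commands": [{"dx": 0,"dy": 0.5,"dz": 0.1,"rx": 0.029,"ry": 0,"rz": 0,"claw": 0.65},{"dx": 0,"dy": 1.0,"dz": 0.1,"rx": 0.05,"ry": 0,"rz": 0,"claw": 0.65},{"dx": 0,"dy": 1.6,"dz": 0.15,"rx": 0.07,"ry": 0,"rz": 0,"claw": 0.65},{"dx": 0,"dy": 2.2,"dz": 0.2,"rx": 0.095,"ry": 0,"rz": 0,"claw": 0.65},{"dx": 0,"dy": 2.8,"dz": 0.3,"rx": 0.118,"ry": 0,"rz": 0,"claw": 0.65}]}}

```text
time: 4.05
tool_pos: [0.5852, -0.1456, 0.1553]
tool_rot: [-0.017, 0.652, 0.758, -0.021]
contact_force: [0.3, -0.7, -0.2]
gripper_width: 0.353
```

```bash
python3 - <<'E'
from h import *
st();rows([pose(t) for t in (6,9,12,15,18,21)],.65)
s=grab_frame('scene')
a=cv2.resize(s[140:270,210:307],None,fx=4,fy=4)
cv2.imwrite('pics/sw3.png',a)
E
```

```text
4.05 [ 0.5852 -0.1456  0.1553] [ 0.3 -0.7 -0.2] 0.3525318279242299 [-0.35  0.09  1.7  -0.03  1.39 -0.5 ]
{"dx":0.02,"dy":-0.15,"dz":0.02,"rx":-0.002,"ry":0.003,"rz":0.002,"claw":0.65}
{"dx":0.01,"dy":0.54,"dz":0.07,"rx":0.024,"ry":0.003,"rz":0.002,"claw":0.65}
{"dx":0.01,"dy":1.23,"dz":0.16,"rx":0.050,"ry":0.003,"rz":0.002,"claw":0.65}
{"dx":0.01,"dy":1.91,"dz":0.29,"rx":0.076,"ry":0.003,"rz":0.002,"claw":0.65}
{"dx":0.01,"dy":2.58,"dz":0.46,"rx":0.103,"ry":0.003,"rz":0.002,"claw":0.65}
{"dx":0.01,"dy":3.24,"dz":0.66,"rx":0.129,"ry":0.003,"rz":0.002,"claw":0.65}
```

View pics/sw3.png

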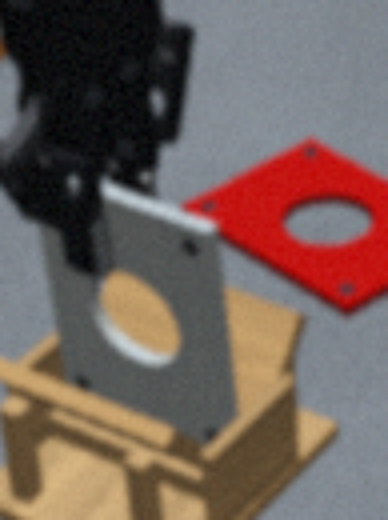

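The plate is just past vertical. Next I'll lower it.

Request:
{"method": "play_rows", "body": {"commands": [{"dx": 0,"dy": 0.5,"dz": 0.1,"rx": 0.024,"ry": 0,"rz": 0,"claw": 0.65},{"dx": 0,"dy": 1.2,"dz": 0.15,"rx": 0.05,"ry": 0,"rz": 0,"claw": 0.65},{"dx": 0,"dy": 1.9,"dz": 0.3,"rx": 0.076,"ry": 0,"rz": 0,"claw": 0.65},{"dx": 0,"dy": 2.6,"dz": 0.45,"rx": 0.103,"ry": 0,"rz": 0,"claw": 0.65},{"dx": 0,"dy": 3.2,"dz": 0.65,"rx": 0.129,"ry": 0,"rz": 0,"claw": 0.65}]}}

```text
time: 4.6
tool_pos: [0.618, -0.1405, 0.1466]
tool_rot: [-0.059, 0.649, 0.755, -0.071]
contact_force: [1.0, 0.8, -1.2]
gripper_width: 0.352
```

```bash
python3 - <<'E'
from h import *
st();rows([pose(t) for t in (21,25,29,33,37,40)],.65)
s=grab_frame('scene')
a=cv2.resize(s[140:270,210:307],None,fx=4,fy=4)
cv2.imwrite('pics/sw4.png',a)
E
```

```text
4.6 [ 0.618  -0.1405  0.1466] [ 1.   0.8 -1.2] 0.3522702033311962 [-0.3   0.25  1.55 -0.08  1.51 -0.44]
{"dx":-0.00,"dy":-0.12,"dz":-0.01,"rx":-0.001,"ry":0.003,"rz":0.002,"claw":0.65}
{"dx":-0.00,"dy":0.78,"dz":0.19,"rx":0.034,"ry":0.003,"rz":0.002,"claw":0.65}
{"dx":-0.00,"dy":1.67,"dz":0.46,"rx":0.069,"ry":0.003,"rz":0.002,"claw":0.65}
{"dx":-0.00,"dy":2.53,"dz":0.80,"rx":0.104,"ry":0.003,"rz":0.002,"claw":0.65}
{"dx":-0.01,"dy":3.36,"dz":1.19,"rx":0.139,"ry":0.003,"rz":0.002,"claw":0.65}
{"dx":-0.01,"dy":3.97,"dz":1.53,"rx":0.165,"ry":0.003,"rz":0.002,"claw":0.65}
```

View pics/sw4.png

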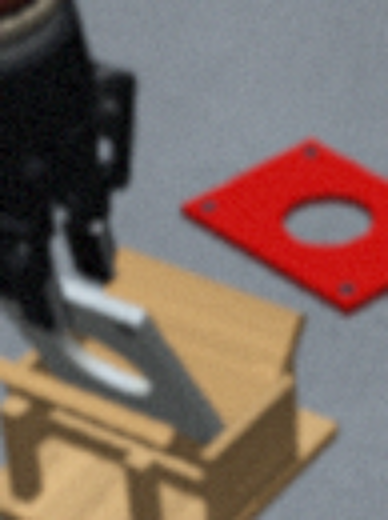

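Request:
{"method": "play_rows", "body": {"commands": [{"dx": 0,"dy": 0.8,"dz": 0.2,"rx": 0.034,"ry": 0,"rz": 0,"claw": 0.65},{"dx": 0,"dy": 1.7,"dz": 0.45,"rx": 0.069,"ry": 0,"rz": 0,"claw": 0.65},{"dx": 0,"dy": 2.5,"dz": 0.8,"rx": 0.104,"ry": 0,"rz": 0,"claw": 0.65},{"dx": 0,"dy": 3.3,"dz": 1.15,"rx": 0.139,"ry": 0,"rz": 0,"claw": 0.65},{"dx": 0,"dy": 3.9,"dz": 1.5,"rx": 0.165,"ry": 0,"rz": 0,"claw": 0.65}]}}

```text
time: 5.15
tool_pos: [0.6542, -0.1348, 0.1235]
tool_rot: [-0.113, 0.642, 0.747, -0.133]
contact_force: [-0.5, -0.2, 0.1]
gripper_width: 0.349
```

```bash
python3 - <<'E'
from h import *
st();rows([pose(40),pose(40,back=.06)],.65)
s=grab_frame('scene');t=grab_frame('top')
a=cv2.resize(s[140:290,190:302],None,fx=3.5,fy=3.5);b=cv2.resize(t[150:300,340:452],None,fx=3.5,fy=3.5)
cv2.imwrite('pics/sw5.png',np.hstack([a,b]))
E
```

```text
5.15 [ 0.6542 -0.1348  0.1235] [-0.5 -0.2  0.1] 0.34863131054856744 [-0.26  0.45  1.36 -0.14  1.66 -0.4 ]
{"dx":-0.04,"dy":-0.07,"dz":-0.07,"rx":-0.002,"ry":0.003,"rz":0.002,"claw":0.65}
{"dx":-0.05,"dy":-0.09,"dz":-6.07,"rx":-0.002,"ry":0.003,"rz":0.002,"claw":0.65}
```

View pics/sw5.png

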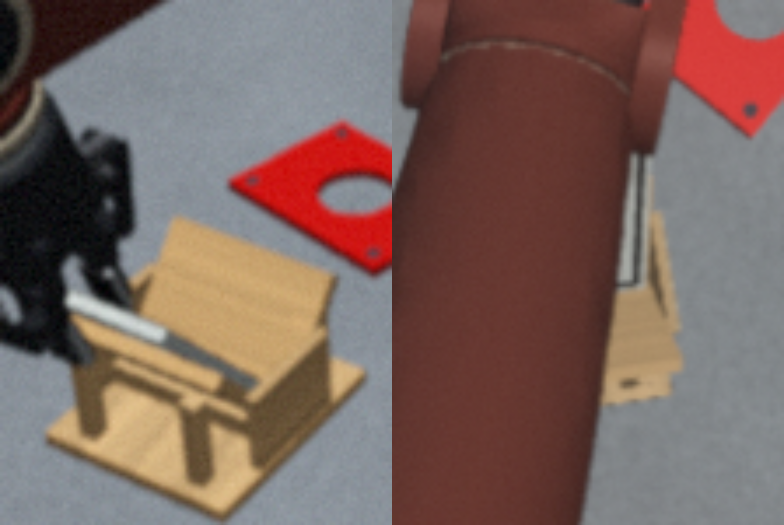

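The plate now leans on the +x arm with its gasket line facing up, and the contact force is near zero. I'll open a little and withdraw along the tool axis.

Request:
{"method": "play_rows", "body": {"commands": [{"dx": 0,"dy": -0.05,"dz": 0,"rx": 0,"ry": 0,"rz": 0,"claw": 0.6},{"dx": 0,"dy": -0.05,"dz": -1.0,"rx": 0,"ry": 0,"rz": 0,"claw": 0.6},{"dx": 0,"dy": -0.05,"dz": -2.5,"rx": 0,"ry": 0,"rz": 0,"claw": 0.6},{"dx": 0,"dy": -0.05,"dz": -4.5,"rx": 0,"ry": 0,"rz": 0,"claw": 0.6},{"dx": 0,"dy": -0.05,"dz": -8.0,"rx": 0,"ry": 0,"rz": 0,"claw": 0.6}]}}

```text
time: 5.75
tool_pos: [0.68, -0.1304, 0.1986]
tool_rot: [-0.114, 0.642, 0.747, -0.133]
contact_force: [0.7, -0.5, 0.4]
gripper_width: 0.397
```

```bash
python3 - <<'E'
from h import *
st();p,M=pose(40); 
rows([(np.array([.66,-.25,.30]),M),(np.array([.5,-.42,.32]),pose(0)[1])],.6)
E
```

```text
5.75 [ 0.68   -0.1304  0.1986] [ 0.7 -0.5  0.4] 0.39734654840923395 [-0.24  0.45  1.23 -0.14  1.79 -0.4 ]
{"dx":-11.53,"dy":-7.06,"dz":-8.21,"rx":-0.004,"ry":0.001,"rz":0.003,"claw":0.6}
{"dx":-25.93,"dy":-24.99,"dz":-3.72,"rx":-0.353,"ry":0.001,"rz":0.003,"claw":0.6}
```

Request:
{"method": "play_rows", "body": {"commands": [{"dx": 0,"dy": 0,"dz": -5,"rx": 0,"ry": 0,"rz": 0,"claw": 0.6},{"dx": -5,"dy": -3,"dz": -8,"rx": 0,"ry": 0,"rz": 0,"claw": 0.6},{"dx": -10,"dy": -7,"dz": -9,"rx": -0.1,"ry": 0,"rz": 0,"claw": 0.6},{"dx": -14,"dy": -11,"dz": -9,"rx": -0.2,"ry": 0,"rz": 0,"claw": 0.6},{"dx": -18,"dy": -15,"dz": -8,"rx": -0.3,"ry": 0,"rz": 0,"claw": 0.6}]}}

```text
time: 6.25
tool_pos: [0.6195, -0.2927, 0.3237]
tool_rot: [-0.012, 0.651, 0.759, -0.019]
contact_force: [-0.2, -0.9, -0.1]
gripper_width: 0.401
```

```bash
python3 - <<'E'
from h import *
st();rows([(np.array([.35,-.5,.32]),pose(0)[1])],.6)
E
```

```text
6.25 [ 0.6195 -0.2927  0.3237] [-0.2 -0.9 -0.1] 0.4008560891809228 [-0.54  0.18  1.33 -0.03  1.67 -0.69]
{"dx":-16.41,"dy":-29.74,"dz":1.78,"rx":-0.044,"ry":0.006,"rz":0.004,"claw":0.6}
```

Request:
{"method": "play_rows", "body": {"commands": [{"dx": -16,"dy": -28,"dz": 0,"rx": 0,"ry": 0,"rz": 0,"claw": 0.6},{"dx": -16,"dy": -28,"dz": 0,"rx": 0,"ry": 0,"rz": 0,"claw": 0.6},{"dx": -16,"dy": -28,"dz": 0,"rx": 0,"ry": 0,"rz": 0,"claw": 0.6},{"dx": -16,"dy": -28,"dz": 0,"rx": 0,"ry": 0,"rz": 0,"claw": 0.6},{"dx": -16,"dy": -28,"dz": 0,"rx": 0,"ry": 0,"rz": 0,"claw": 0.6}]}}

```text
time: 6.75
tool_pos: [0.4228, -0.4483, 0.3355]
tool_rot: [-0.011, 0.651, 0.759, -0.019]
contact_force: [0.6, -0.3, -0.4]
gripper_width: 0.397
```

```bash
python3 - <<'E'
from h import *
st()
s=grab_frame('scene');t=grab_frame('top')
cv2.imwrite('pics/scene9.png',s);cv2.imwrite('pics/top9.png',t)
a=cv2.resize(s[140:290,190:302],None,fx=3.5,fy=3.5);b=cv2.resize(t[150:300,340:452],None,fx=3.5,fy=3.5)
cv2.imwrite('pics/end.png',np.hstack([a,b]))
s0=cv2.imread('pics/scene0.png')
print('square diff',np.abs(s.astype(int)-s0)[225:370,315:420].mean(),'bg',np.abs(s.astype(int)-s0)[380:450,300:440].mean())
E
```

```text
6.75 [ 0.4228 -0.4483  0.3355] [ 0.6 -0.3 -0.4] 0.3966964029158559 [-0.92  0.    1.49 -0.04  1.66 -1.07]
square diff 3.2871154898741106 bg 3.338231292517007
```

View pics/end.png

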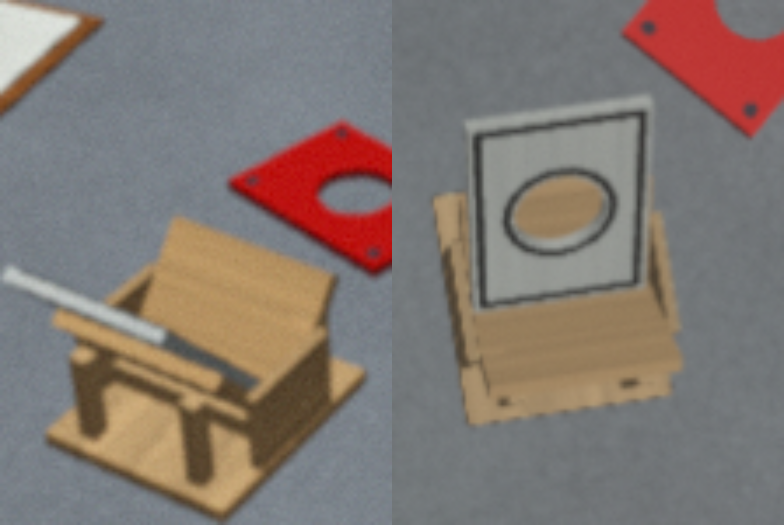

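View pics/top9.png

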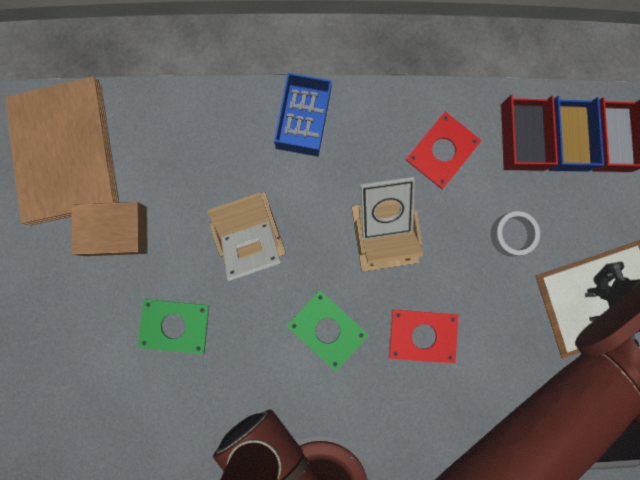

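The gasket faces up on the +x arm, with the plate centred at top (388,209). I'll check the seating by projecting the expected corners.

```bash
python3 - <<'E'
from h import *
YR=np.array([-np.sin(YAW),np.cos(YAW),0]);r=np.sin(np.deg2rad(40))*XR+np.cos(np.deg2rad(40))*ZR
n=-np.cos(np.deg2rad(40))*XR+np.sin(np.deg2rad(40))*ZR
P=[G+.151*r+k*n+sy*YR for k in(.004,-.004) for sy in(.055,-.055)]+[G+.076*r+.004*n]
im=cv2.imread('pics/end.png')
for nme,ox,oy,dx in(('scene',190,140,0),('top',340,150,392)):
    uv=proj(nme,P);print(nme,uv.round(1).tolist())
    for u,v in uv: cv2.circle(im,(int((u-ox+.5)*3.5-.5+dx),int((v-oy+.5)*3.5-.5)),3,(0,0,255),-1)
cv2.imwrite('pics/end2.png',im)
E
```

```text
scene [[236.7, 236.1], [191.3, 217.7], [234.9, 240.1], [189.5, 221.4], [232.3, 236.9]]
top [[360.4, 185.8], [413.8, 178.1], [359.7, 183.4], [412.8, 175.7], [387.1, 209.2]]
```

View pics/end2.png

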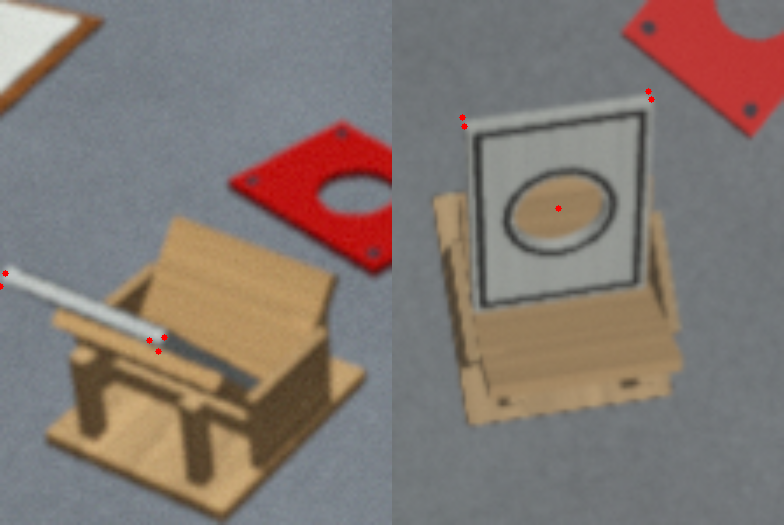

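```bash
python3 -c "
from h import *
st();print(ticket.job_done())"
```

```text
6.85 [ 0.4204 -0.4508  0.3359] [1.2 0.3 0.4] 0.40114604557243033 [-0.92  0.    1.49 -0.04  1.66 -1.07]
the job is handed in; nothing more can be done
None
```

I flipped the round-opening plate in its own rest, let go of it, backed the arm away and handed the job in at 6.85 s. To turn it, I put the slightly open fingers loosely around its upper edge and guided it over the top, without gripping it.

**Round plate:** the last pictures show it leaning on the +x arm with the gasket facing up and its lower edge in the groove. Its upper edge is within about 2 pixels (3–4 mm) of where I predicted, and its yaw matches the rest.

**Square plate:** it was not touched. The picture around it changed no more than the plain background did.

**Forces:** the wrist force readings after each move stayed under about 3 N. One move call was refused because I left out some fields, so it did not move the arm. No check failed.

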